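# Stroke the sprung ejector pads of a mould insert

## Task

Check that the sprung brass ejector pads of the mould insert move freely: set the fingertips on the pad next to the red mark and stroke them lightly along the curved row to the pad next to the blue mark, so that they slide from each pad straight onto the next, every pad dips about half way and springs back, and none is pressed hard down to its stop. Then lift clear, and leave the screw and the other loose things where they are; nothing is to be picked up.

Things in the scene. Friction and masses are not known exactly. Their poses are not given: they have to be found in the camera images.
- core_insert: flat dark steel mould insert, 100x280x30 mm (x, y, z), lying fixed on the bench. Origin: centre of its underside; z up, y along its length, -x side nearer the robot. Five brass pads stand in an arc on its top face. The arc has radius 160 mm about the point x = -142 mm, y = 0 of the insert, in the middle of the row it bulges to +x. It turns by up to 0.4 rad either way
- red_mark: flat red disc, 18 mm across and 3 mm high, on the insert's top face beyond one end of the row, 49 mm from the centre of the nearest pad: the stroke starts at this end. Which end varies. Origin: centre of its underside
- blue_mark: flat blue disc of the same size beyond the other end of the row: the stroke finishes at this end. Origin: centre of its underside
- pad_1_top (a point): centre of the top face of brass pad 1 (it sinks with the pad); its y axis runs along the row, its x axis across it; pad 1 is at the insert's -y end, pad 5 at its +y end. Each pad is 24 mm wide across the row and 44 mm long along it, spaced 45 mm; at rest its top stands 15 mm above the insert's top face, 45 mm above the bench.
- pad_1 (a joint): how far pad 1 is pressed down, m: 0 up at rest, 0.012 at its bottom stop; a return spring pushes it up, about 0.8 N at first touch plus 0.6 N for each mm; 5 to 7 mm (about 4 to 5 N) is the right light stroke
- pad_2_top (a point): centre of the top face of brass pad 2 (it sinks with the pad); its y axis runs along the row, its x axis across it, like pad 1. Each pad top is flat over 20 mm along the row, and slopes down at both ends by 7.5 mm over 12 mm, so a fingertip 5 to 7 mm below the resting tops slides from pad to pad and spans the dips between
- pad_2 (a joint): how far pad 2 is pressed down, m: 0 up at rest, 0.012 at its bottom stop
- pad_3_top (a point): centre of the top face of brass pad 3 (it sinks with the pad); its y axis runs along the row, its x axis across it, like pad 1
- pad_3 (a joint): how far pad 3 is pressed down, m: 0 up at rest, 0.012 at its bottom stop
- pad_4_top (a point): centre of the top face of brass pad 4 (it sinks with the pad); its y axis runs along the row, its x axis across it, like pad 1
- pad_4 (a joint): how far pad 4 is pressed down, m: 0 up at rest, 0.012 at its bottom stop
- pad_5_top (a point): centre of the top face of brass pad 5 (it sinks with the pad); its y axis runs along the row, its x axis across it, like pad 1
- pad_5 (a joint): how far pad 5 is pressed down, m: 0 up at rest, 0.012 at its bottom stop
- cap_screw: black socket-head cap screw, 13 mm across, 43 mm tall, standing on its head on the insert's top face, on the hollow side of the curved row, about 50 mm from the row's centre line. Origin: centre of its underside. A bystander
- steel_gauge_block: ground steel block 25x50x25 mm lying on the bench behind the insert. Origin: centre of its underside. A bystander
- oil_stone: dark slim oil stone 13x90x12 mm lying on the bench in front of the insert. Origin: centre of its underside. A bystander
- hex_key: black L-shaped hex key 36x88x6 mm lying on the bench behind the insert. Origin: centre of its underside. A bystander

How it is judged:
On the way, in this order (a step that is already met when the one before it is completed fails the run):
1. the first pad, next to the red mark, is dipped more than 1 mm while all the others are up (((horizontal distance between red_mark and pad_1_top below 0.1 m and value of joint pad_1 above 0.001 m and value of joint each of pad_2, pad_3, pad_4, pad_5 below 0.0003 m) or (horizontal distance between red_mark and pad_5_top below 0.1 m and value of joint pad_5 above 0.001 m and value of joint each of pad_4, pad_3, pad_2, pad_1 below 0.0003 m))), for 0.05 s.
2. crossing on: the first and second pads (counted from the red mark) are both dipped (more than 0.4 mm) (((horizontal distance between red_mark and pad_1_top below 0.1 m and value of joint each of pad_1, pad_2 above 0.0004 m) or (horizontal distance between red_mark and pad_5_top below 0.1 m and value of joint each of pad_5, pad_4 above 0.0004 m))), for 0.03 s.
3. crossing on: the second and third pads (counted from the red mark) are both dipped (more than 0.4 mm) (((horizontal distance between red_mark and pad_1_top below 0.1 m and value of joint each of pad_2, pad_3 above 0.0004 m) or (horizontal distance between red_mark and pad_5_top below 0.1 m and value of joint each of pad_4, pad_3 above 0.0004 m))), for 0.03 s.
4. crossing on: the third and fourth pads (counted from the red mark) are both dipped (more than 0.4 mm) (((horizontal distance between red_mark and pad_1_top below 0.1 m and value of joint each of pad_3, pad_4 above 0.0004 m) or (horizontal distance between red_mark and pad_5_top below 0.1 m and value of joint each of pad_3, pad_2 above 0.0004 m))), for 0.03 s.
5. crossing on: the fourth and fifth pads (counted from the red mark) are both dipped (more than 0.4 mm) (((horizontal distance between red_mark and pad_1_top below 0.1 m and value of joint each of pad_4, pad_5 above 0.0004 m) or (horizontal distance between red_mark and pad_5_top below 0.1 m and value of joint each of pad_2, pad_1 above 0.0004 m))), for 0.03 s.
6. the last pad, next to the blue mark, is dipped more than 1 mm while all the others are up (((horizontal distance between red_mark and pad_1_top below 0.1 m and value of joint pad_5 above 0.001 m and value of joint each of pad_1, pad_2, pad_3, pad_4 below 0.0003 m) or (horizontal distance between red_mark and pad_5_top below 0.1 m and value of joint pad_1 above 0.001 m and value of joint each of pad_5, pad_4, pad_3, pad_2 below 0.0003 m))), for 0.05 s.
At the end, for the whole second after the job is handed in: After the stroke all five pads are up again (within 0.5 mm of rest), and the screw, steel block, oil stone and hex key are within 15 mm of where they stood (value of joint each of pad_1, pad_2, pad_3, pad_4, pad_5 below 0.0005 m and distance of each of cap_screw, steel_gauge_block, oil_stone, hex_key from where it was at the start of the episode below 0.015 m); the robot touches nothing.
It fails at once if a pad is pressed down more than 10 mm (of 12 mm) (value of joint any of pad_1, pad_2, pad_3, pad_4, pad_5 above 0.01 m).
It fails at once if the screw, steel block, oil stone or hex key is moved or lifted by more than 15 mm (distance of any of cap_screw, steel_gauge_block, oil_stone, hex_key from where it was at the start of the episode above 0.015 m).
It also fails if it takes over 38 s, if anything falls off the work surface, if the arm or the gripper's body presses on something with over 40 N, if the wrist force passes 120 N, or if a joint passes its speed limit or range.

## Robot

A 6-joint arm with a two-finger parallel gripper is mounted at the origin on a cart in front of the work surface, level with it; the furniture and walls round the work are solid. World frame = base frame: x ahead of the robot, y to its left, z up, the work surface at z = 0. Lengths are in m, angles in rad, forces in N, time in s.
With the tool pointing down it reaches from about 0.25 to 0.775 m from the base axis. Payload 4 kg.
Tool frame: the origin (TCP) lies on the centre line of the jaws, within the pads' length; the fingertips stand 8 mm ahead of it and the grasp point (between the pads) lies 11 mm behind it; y points along the fingers, x is the direction in which the jaws open and shut, and the axes are right-handed (so a half turn about y gives the same grasp; the last joint's range is limited). The gripper opens to 94 mm and grips with 3 to 60 N. Pads are 16 mm wide; open, the fingers measure 119 mm over their backs; the gripper's body (75 mm by 177 mm) begins 78 mm behind the grasp point.
Start: joints at [1.221, 0.087, 1.371, -0, 1.684, -0.103], TCP at [0.134, 0.533, 0.214] pointing down, gripper open.
Joint ranges: [-3.1, 3.1], [-0.76, 2.03], [0.27, 2.55], [-1.08, 4.22], [0.17, 2.65], [-2.57, 2.57]. Speed limits (rad/s): [2.79, 2.79, 3.14, 3.14, 3.14, 3.14].

## Interface

Orientations are given as [roll, pitch, yaw] about the fixed x, y, z axes, in that order (R = Rz(yaw) Ry(pitch) Rx(roll)).
In Python, from bench import robot gives the robot as it stands.
- The arm moves only by the tool step_arm, never from a script. Its argument "commands" is a list of rows, each an object with "xyz": the shift along the world's x, y, z in m, a list of three; "twist": the turn, a rotation vector about the world's x, y, z in degrees, a list of three. In form: [{"xyz": [tx, ty, tz], "twist": [ax, ay, az]}, ...]. A call has 1 to 12 rows; each row is the pose to reach, as a shift and turn from the pose commanded when the call began; what a row does not reach only later rows make up. A row lasts 1/12 s, in which the tool goes at most 41.7 mm and 7.16 degrees, less where a joint would pass 70% of its speed; a pose out of reach is approached as far as the arm can. A call with a gripper value outside its range is refused whole. "fingers" is the closure in counts, from 0 (fully open) to 255 (shut), set as the call begins (left out, the last holds). The fingers move at their own pace and stop on an object; the grip force is fixed at half the most. Time passes only in rows, so rows that repeat a pose let the fingers close. It gives the time, the measured TCP pose, the force and the opening at its end, in the units of the state.
- robot.get_obs(): the state, without advancing time (a new reading comes with each control period).
- robot.snapshot(name): name is "scene" or "top" or "wrist"; returns (picture, depth): 400x640x3 uint8, red, green, blue; 400x640 float32, m along the optical axis (not along the pixel's ray), 0 where there is no reading.
- robot.camera_info(name): a dict with "fx", "fy", "cx", "cy" (pixels), "R" (3x3) and "t" (3): a world point X has camera coordinates R X + t. Camera axes: x right, y down, z forward; pixel columns grow to the right and rows downward; lengths in m; the calibration is good to about 2 mm. A picture is of the moment at which its call begins: read the wrist's pose just before it. camera_info takes no time and is no camera call; for the wrist camera it gives the pose at the moment of the call.
- robot.close_job(): hands the job in, once; it reports no verdict.
The state is a dict: "time": time; "joint_positions": joint angles; "qvel": joint speeds; "joint_torque": joint torques, N m; "tool_pos": TCP position; "ee_rot": TCP orientation; "wrist_force": force on the tool from outside, world axes, zero at the start; "wrist_torque": the same for the moment, N m; "width": finger opening in m.
Only numpy, scipy, OpenCV 4.12 (cv2) and the standard library are available. Lean on these libraries where they do the work, as an engineer would, in place of code of your own. Each camera call takes 0.05 s, during which the arm holds its last target.

## Working session

There is one attempt and no reset: what is moved stays moved. The work goes in short steps, Python scripts to look and compute and a tool call to move; the robot and the scene stay as the last step left them, time stands still between calls to the robot, and variables do not carry over. Pictures are saved under pics/ and viewed, and the job is handed in when it is done.

Besides the shell and the picture viewer there is one more tool, called after ">>>" as name([rows], argument=value, ...), one row to a line, values as JSON. step_arm: Moves the arm, as the interface text tells. Its arguments: {"type":"object","properties":{"commands":{"type":"array"},"fingers":{"type":"number"}},"required":["commands"]}

```bash
ls; mkdir -p pics; python3 - <<'E'
from bench import robot
import cv2,numpy as np,json
o=robot.get_obs()
for k,v in o.items(): print(k,np.round(v,4).tolist())
for n in ("scene","top"):
    p,d=robot.snapshot(n); cv2.imwrite(f"pics/{n}0.png",p[:,:,::-1]); np.save(f"pics/{n}0_d.npy",d); np.save(f"pics/{n}0.npy",p)
    c=robot.camera_info(n); print(n,{k:np.round(v,4).tolist() for k,v in c.items()})
E
```

```text
pics
time 0.0
joint_positions [1.2209, 0.088, 1.3723, 0.0, 1.6836, -0.1031]
qvel [-0.0001, 0.0018, -0.0005, 0.0004, 0.0006, 0.0005]
joint_torque [0.0006, -34.0169, -30.2436, 0.072, 0.0326, -0.0001]
tool_pos [0.1342, 0.5328, 0.2123]
ee_rot [-1.5706, 0.0022, 1.324]
wrist_force [0.5579, -0.6115, -0.348]
wrist_torque [0.0357, 0.012, -0.0154]
width 0.0938
scene {'fx': 409.3621, 'fy': 409.3621, 'cx': 317.8917, 'cy': 193.5454, 'R': [[0.7971, -0.6035, -0.0192], [-0.4657, -0.5941, -0.6559], [0.3844, 0.5318, -0.7546]], 't': [-0.3956, 0.3381, 0.6312]}
top {'fx': 508.9202, 'fy': 508.9202, 'cx': 319.1089, 'cy': 197.5644, 'R': [[0.0092, -0.9992, -0.0381], [-0.9958, -0.0057, -0.091], [0.0907, 0.0388, -0.9951]], 't': [0.0757, 0.5456, 0.873]}
```

View pics/scene0.png

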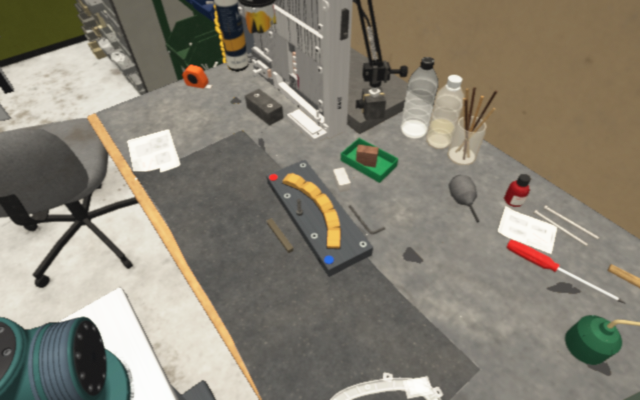

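View pics/top0.png

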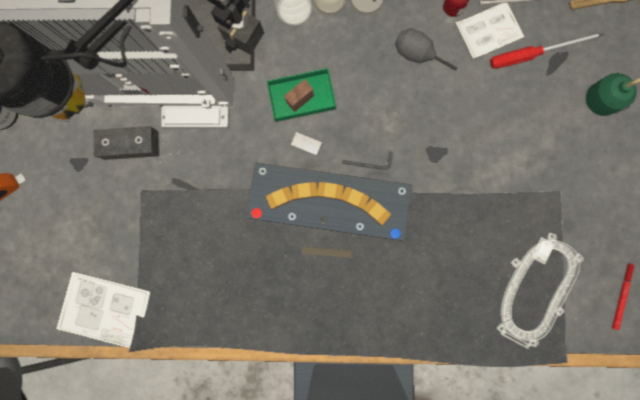

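```bash
cat > h.py <<'E'
import cv2,numpy as np
def ray(c,uv,z):
    uv=np.atleast_2d(uv).astype(float); R=np.array(c["R"]);t=np.array(c["t"])
    d=np.c_[(uv[:,0]-c["cx"])/c["fx"],(uv[:,1]-c["cy"])/c["fy"],np.ones(len(uv))]@R
    o=-R.T@t
    return o+d*((z-o[2])/d[:,2])[:,None]
def proj(c,X):
    p=np.atleast_2d(X)@np.array(c["R"]).T+np.array(c["t"])
    return np.c_[p[:,0]/p[:,2]*c["fx"]+c["cx"],p[:,1]/p[:,2]*c["fy"]+c["cy"]]
def masks(p):
    h=cv2.cvtColor(p,cv2.COLOR_RGB2HSV)
    red=((h[...,0]<8)|(h[...,0]>172))&(h[...,1]>150)&(h[...,2]>120)
    blue=(h[...,0]>100)&(h[...,0]<125)&(h[...,1]>150)&(h[...,2]>100)
    br=(h[...,0]>12)&(h[...,0]<32)&(h[...,1]>110)&(h[...,2]>110)
    return [m.astype(np.uint8) for m in (red,blue,br)]
def comps(m,mn=15):
    n,l,s,c=cv2.connectedComponentsWithStats(m)
    return [(s[i,4],c[i],s[i,:4].tolist()) for i in range(1,n) if s[i,4]>=mn]
E
python3 - <<'E'
from bench import robot
from h import *
for n in ("scene","top"):
    p=np.load(f"pics/{n}0.npy");c=robot.camera_info(n)
    for nm,m,z in zip("red blue brass".split(),masks(p),(.033,.033,.045)):
        for a,ce,b in comps(m):
            print(n,nm,a,ce.round(1),b,ray(c,ce,z).round(4))
p=np.load("pics/top0.npy");cv2.imwrite("pics/topc.png",cv2.resize(p[120:280,150:470],None,fx=2.5,fy=2.5,interpolation=cv2.INTER_CUBIC)[:,:,::-1])
E
```

```text
scene red 43 [272.7 176.8] [269, 174, 8, 7] [[0.5159 0.1907 0.033 ]]
scene red 144 [519.  188.6] [510, 181, 19, 14] [[ 0.9099 -0.1627  0.033 ]]
scene red 606 [532.1 255.1] [507, 240, 52, 31] [[ 0.7873 -0.2771  0.033 ]]
scene blue 61 [328.4 259.4] [324, 256, 10, 8] [[ 0.4823 -0.0521  0.033 ]]
scene brass 414 [227.1  39.8] [214, 11, 31, 52] [[0.7201 0.7647 0.045 ]]
scene brass 378 [259.  20.] [246, 11, 30, 21] [[0.8668 0.8125 0.045 ]]
scene brass 44 [466.8  95.2] [464, 88, 5, 16] [[1.0704 0.1128 0.045 ]]
scene brass 115 [476.9 110.7] [469, 95, 15, 36] [[1.0387 0.0549 0.045 ]]
scene brass 55 [485.9 117.3] [474, 108, 21, 23] [[1.0348 0.0242 0.045 ]]
scene brass 2747 [166.  237.7] [88, 114, 173, 286] [[0.2605 0.1721 0.045 ]]
scene brass 1212 [319.  206.8] [283, 173, 58, 75] [[0.5391 0.0515 0.045 ]]
scene brass 245 [624.8 275.3] [609, 265, 31, 22] [[ 0.8679 -0.4018  0.045 ]]
top red 42 [458.    1.1] [452, 0, 14, 4] [[ 0.9006 -0.1673  0.033 ]]
top red 615 [516.2  56.3] [491, 46, 53, 22] [[ 0.7978 -0.2678  0.033 ]]
top red 73 [256.1 212.7] [252, 208, 9, 10] [[0.5171 0.1901 0.033 ]]
top red 416 [622.7 297.9] [613, 264, 21, 66] [[ 0.3775 -0.434   0.033 ]]
top blue 69 [395. 233.] [391, 229, 9, 9] [[ 0.4835 -0.0527  0.033 ]]
top brass 242 [590.2   2.4] [570, 0, 58, 9] [[ 0.8901 -0.3942  0.045 ]]
top brass 19 [ 58.1 116.4] [55, 115, 7, 4] [[0.6866 0.5484 0.045 ]]
top brass 1854 [329.2 197.2] [266, 182, 125, 43] [[0.5439 0.0617 0.045 ]]
top brass 3848 [183.1 354. ] [0, 345, 429, 19] [[0.2749 0.3079 0.045 ]]
top brass 910 [601.4 360.2] [549, 354, 91, 13] [[ 0.277  -0.3887  0.045 ]]
```

View pics/topc.png

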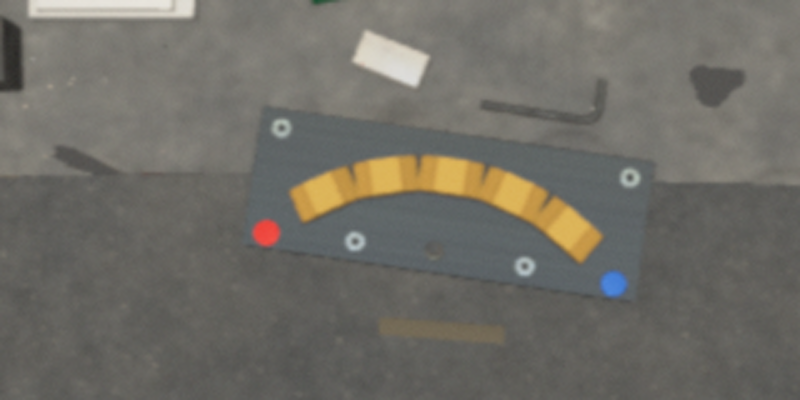

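```bash
python3 - <<'E'
from bench import robot
from h import *
from scipy.optimize import least_squares
n="top"; p=np.load(f"pics/{n}0.npy");c=robot.camera_info(n)
for n in("top","scene"):
    p=np.load(f"pics/{n}0.npy");c=robot.camera_info(n)
    m=masks(p)[2]; k,l,s,ce=cv2.connectedComponentsWithStats(m)
    i=[i for i in range(1,k) if s[i,4]>1000 and 300<ce[i,0]<340][0]
    v,u=np.where(l==i); X=ray(c,np.c_[u,v],.043)[:,:2]
    f=least_squares(lambda q:np.hypot(*(X-q).T)-.160,[.37,.09]); print(n,"circle centre",f.x.round(4))
    th=np.arctan2(X[:,1]-f.x[1],X[:,0]-f.x[0]); print("ang",np.percentile(th,[.5,99.5]).round(4), "mid",np.percentile(th,[.5,99.5]).mean())
yaw=-.1375; ex=np.array([np.cos(yaw),np.sin(yaw)]);M=np.array([.4997,.069])
print("marks-based arc centre",M-ex*(.142-.0386))
c=robot.camera_info("wrist"); o=robot.get_obs()
C=-c["R"].T@c["t"]; print("wristcam",C.round(4),c["R"].round(3).tolist(),o["tool_pos"].round(4))
E
```

```text
top circle centre [0.3985 0.0828]
ang [-0.8318  0.5556] mid -0.13810793112261666
scene circle centre [0.3961 0.0806]
ang [-0.854   0.5494] mid -0.1523352211731337
marks-based arc centre [0.39727591 0.08317274]
wristcam [0.056  0.5524 0.3837] [[0.244, 0.97, -0.001], [0.932, -0.234, 0.278], [0.269, -0.068, -0.961]] [0.1342 0.5329 0.2124]
```

>>> step_arm([
  {"xyz": [0.025, -0.024, 0], "twist": [0, 0, -4]},
  {"xyz": [0.05, -0.048, 0], "twist": [0, 0, -9]},
  {"xyz": [0.075, -0.072, 0], "twist": [0, 0, -14]},
  {"xyz": [0.1, -0.096, 0], "twist": [0, 0, -19]},
  {"xyz": [0.125, -0.12, 0], "twist": [0, 0, -24]},
  {"xyz": [0.15, -0.144, 0], "twist": [0, 0, -29]},
  {"xyz": [0.175, -0.168, 0], "twist": [0, 0, -34]},
  {"xyz": [0.2, -0.192, 0], "twist": [0, 0, -39]},
  {"xyz": [0.225, -0.216, 0], "twist": [0, 0, -44]},
  {"xyz": [0.25, -0.24, 0], "twist": [0, 0, -49]},
  {"xyz": [0.275, -0.26, 0], "twist": [0, 0, -51.5]},
  {"xyz": [0.3, -0.28, 0], "twist": [0, 0, -51.5]},
], fingers=255)

```text
time: 1.1
tool_pos: [0.4352, 0.2518, 0.2131]
ee_rot: [-1.571, 0.001, 0.423]
wrist_force: [-0.4, 0.7, -0.2]
width: 0.018
```

```bash
cat > look.py <<'E'
import sys
from bench import robot
from h import *
k=sys.argv[1]
o=robot.get_obs(); c=robot.camera_info("wrist"); p,d=robot.snapshot("wrist")
np.savez(f"pics/w{k}.npz",p=p,d=d,**c); cv2.imwrite(f"pics/w{k}.png",p[:,:,::-1])
print("t",o["time"],o["tool_pos"].round(4),"F",o["wrist_force"].round(2))
for nm,m,z in zip("red blue brass".split(),masks(p),(.033,.033,.045)):
    for a,ce,b in comps(m,60): print(nm,a,ce.round(1),b,ray(c,ce,z).round(4)[0])
E
python3 look.py 1
```

```text
t 1.1 [0.4352 0.2518 0.2131] F [-0.4   0.69 -0.21]
brass 87 [366.  267.5] [362, 262, 8, 13] [0.5426 0.1696 0.045 ]
brass 271 [283.2 322.3] [280, 293, 9, 56] [0.4736 0.0406 0.045 ]
brass 267 [354.9 322.2] [350, 294, 9, 55] [0.5683 0.0834 0.045 ]
brass 4864 [310.6 370.2] [139, 335, 309, 47] [ 0.5454 -0.0238  0.045 ]
```

View pics/w1.png

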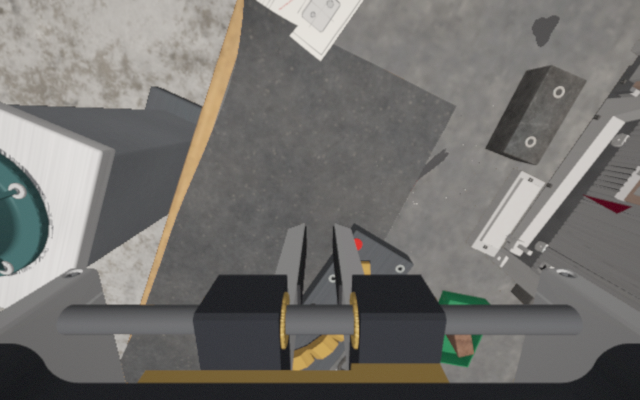

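>>> step_arm([
  {"xyz": [0.02, -0.02, -0.005], "twist": [0, 0, 0]},
  {"xyz": [0.045, -0.043, -0.015], "twist": [0, 0, 0]},
  {"xyz": [0.07, -0.067, -0.03], "twist": [0, 0, 0]},
  {"xyz": [0.09, -0.086, -0.05], "twist": [0, 0, 0]},
  {"xyz": [0.103, -0.098, -0.075], "twist": [0, 0, 0]},
  {"xyz": [0.1085, -0.1035, -0.1], "twist": [0, 0, 0]},
  {"xyz": [0.1085, -0.1035, -0.12], "twist": [0, 0, 0]},
  {"xyz": [0.1085, -0.1035, -0.135], "twist": [0, 0, 0]},
  {"xyz": [0.1085, -0.1035, -0.145], "twist": [0, 0, 0]},
  {"xyz": [0.1085, -0.1035, -0.15], "twist": [0, 0, 0]},
  {"xyz": [0.1085, -0.1035, -0.15], "twist": [0, 0, 0]},
], fingers=255)

```text
time: 2.07
tool_pos: [0.5419, 0.1499, 0.0622]
ee_rot: [-1.57, 0.002, 0.425]
wrist_force: [-0.8, 0.2, -0.1]
width: 0.0005
```

```bash
python3 - <<'E'
from bench import robot
from h import *
for n in ("scene","top"):
    p,d=robot.snapshot(n); c=robot.camera_info(n); o=robot.get_obs()
    u,v=proj(c,[.53,.1,.08])[0].astype(int)
    q=p[max(0,v-70):v+70,max(0,u-90):u+90]; cv2.imwrite(f"pics/{n}1.png",cv2.resize(q,None,fx=4,fy=4,interpolation=cv2.INTER_CUBIC)[:,:,::-1])
    print(n,u,v,o["time"],o["tool_pos"].round(4),o["ee_rot"].round(3),o["wrist_force"].round(2),o["width"])
    print(proj(c,np.append(o["tool_pos"][:2],o["tool_pos"][2]-.008)), proj(c,[.5437,.1484,.045]))
E
```

```text
scene 300 183 2.1167 [0.5427 0.1501 0.0635] [-1.571  0.     0.426] [0.37 0.19 0.04] 0.0006009421609079482
[[292.40120885 174.82669304]] [[293.54936636 178.40235889]]
top 305 203 2.1667 [0.5433 0.1502 0.0644] [-1.571 -0.002  0.426] [1.22 0.56 0.51] 0.00022362118123575082
[[277.36544283 196.67788254]] [[279.19636543 197.08821756]]
```

View pics/scene1.png

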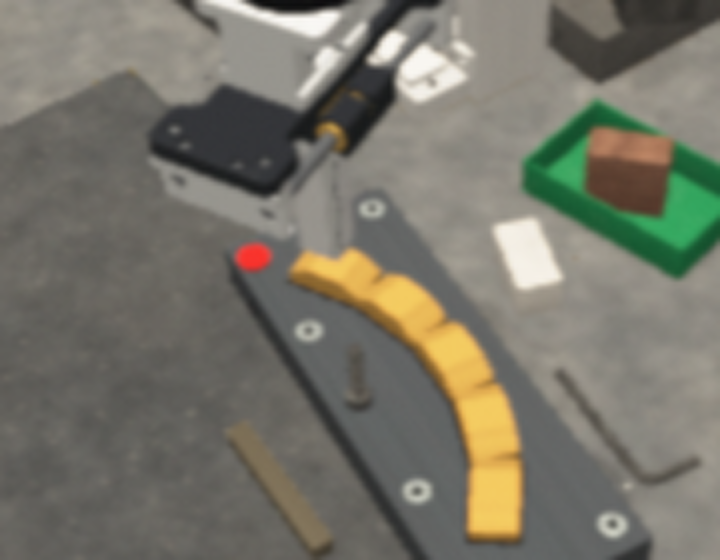

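View pics/top1.png

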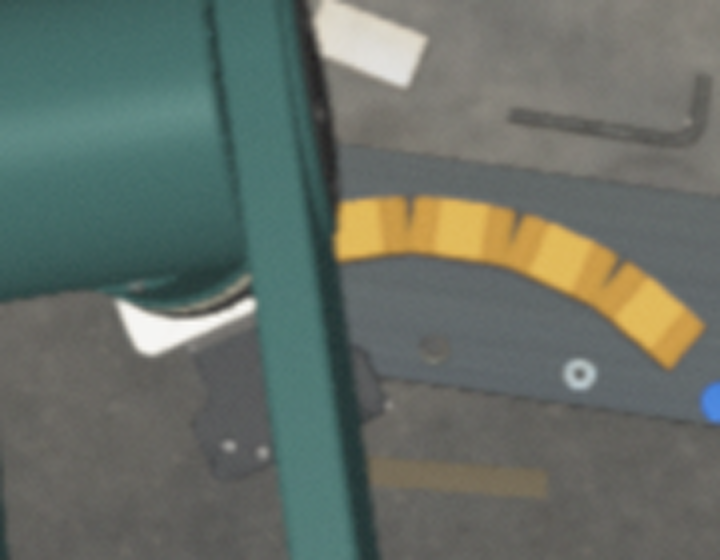

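>>> step_arm([
  {"xyz": [0.0, -0.001, -0.004], "twist": [0, 0, 0]},
  {"xyz": [0.0, -0.001, -0.008], "twist": [0, 0, 0]},
  {"xyz": [0.0, -0.001, -0.011], "twist": [0, 0, 0]},
  {"xyz": [0.0, -0.001, -0.014], "twist": [0, 0, 0]},
  {"xyz": [0.0, -0.001, -0.016], "twist": [0, 0, 0]},
  {"xyz": [0.0, -0.001, -0.0165], "twist": [0, 0, 0]},
  {"xyz": [0.0, -0.001, -0.0165], "twist": [0, 0, 0]},
  {"xyz": [0.0, -0.001, -0.0165], "twist": [0, 0, 0]},
])

```text
time: 2.83
tool_pos: [0.5433, 0.149, 0.0477]
ee_rot: [-1.571, -0.001, 0.425]
wrist_force: [-0.9, 0.1, 5.0]
width: 0.0004
```

```bash
cat > st.py <<'E'
from bench import robot
from h import *
F=[];P=[]
for i in range(4):
    o=robot.get_obs(); F.append(o["wrist_force"]); P.append(o["tool_pos"]); p,d=robot.snapshot("scene")
o=robot.get_obs(); F.append(o["wrist_force"]); P.append(o["tool_pos"])
print("t",o["time"],"F",np.round(F,1).tolist(),np.mean(F,0).round(2),"P",np.mean(P,0).round(4),np.std(P,0).round(4),o["ee_rot"].round(3))
C=np.array([.398,.0825]); v=np.mean(P,0)[:2]-C; print("r",np.hypot(*v).round(4),"theta",np.arctan2(v[1],v[0]).round(4))
c=robot.camera_info("scene");u,v=proj(c,[.53,.06,.05])[0].astype(int)
q=p[v-50:v+60,u-70:u+70]; cv2.imwrite("pics/last.png",cv2.resize(q,None,fx=5,fy=5,interpolation=cv2.INTER_CUBIC)[:,:,::-1])
E
python3 st.py; cp pics/last.png pics/s2.png
```

```text
t 3.0333 F [[-0.9, 0.1, 5.0], [-0.8, 0.6, 4.8], [0.6, 0.3, 3.8], [1.4, 0.4, 4.0], [-0.7, 0.2, 3.8]] [-0.09  0.31  4.27] P [0.5433 0.149  0.0476] [0.     0.     0.0001] [-1.571e+00 -1.000e-03  4.250e-01]
r 0.1598 theta 0.429
```

View pics/s2.png

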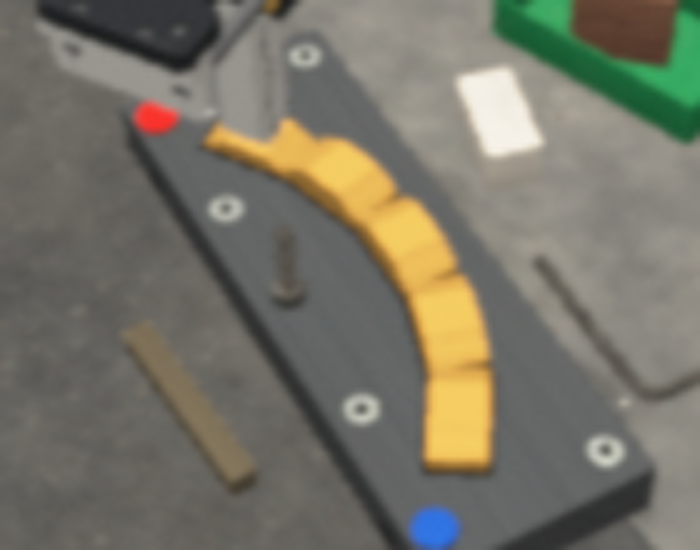

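```bash
python3 - <<'E'
import numpy as np
C=np.array([.398,.0825]);r=.16
th0=.429; p0=np.array([.5433,.149])
for k in range(5):
    a=th0-.226*k
    base=C+r*np.array([np.cos(a),np.sin(a)]) if k else p0
    print("call",k)
    for i in range(1,13):
        t=a-.226*i/12; q=C+r*np.array([np.cos(t),np.sin(t)])-base
        print([*q.round(4).tolist()],round(-np.degrees(.226*i/12),2))
E
```

```text
call 0
[0.0014, -0.0027] -1.08
[0.0026, -0.0055] -2.16
[0.0037, -0.0083] -3.24
[0.0048, -0.0111] -4.32
[0.0058, -0.0139] -5.4
[0.0068, -0.0168] -6.47
[0.0077, -0.0197] -7.55
[0.0085, -0.0225] -8.63
[0.0093, -0.0254] -9.71
[0.0101, -0.0284] -10.79
[0.0108, -0.0313] -11.87
[0.0114, -0.0342] -12.95
call 1
[0.0006, -0.003] -1.08
[0.0011, -0.0059] -2.16
[0.0016, -0.0089] -3.24
[0.002, -0.0119] -4.32
[0.0023, -0.0149] -5.4
[0.0026, -0.0179] -6.47
[0.0029, -0.0209] -7.55
[0.0031, -0.0239] -8.63
[0.0032, -0.0269] -9.71
[0.0033, -0.0299] -10.79
[0.0033, -0.0329] -11.87
[0.0032, -0.0359] -12.95
call 2
[-0.0001, -0.003] -1.08
[-0.0003, -0.006] -2.16
[-0.0005, -0.009] -3.24
[-0.0007, -0.012] -4.32
[-0.0011, -0.015] -5.4
[-0.0014, -0.018] -6.47
[-0.0019, -0.021] -7.55
[-0.0024, -0.024] -8.63
[-0.0029, -0.0269] -9.71
[-0.0035, -0.0299] -10.79
[-0.0042, -0.0328] -11.87
[-0.0049, -0.0357] -12.95
call 3
[-0.0008, -0.0029] -1.08
[-0.0016, -0.0058] -2.16
[-0.0025, -0.0087] -3.24
[-0.0034, -0.0116] -4.32
[-0.0044, -0.0144] -5.4
[-0.0054, -0.0172] -6.47
[-0.0065, -0.02] -7.55
[-0.0077, -0.0228] -8.63
[-0.0089, -0.0256] -9.71
[-0.0101, -0.0283] -10.79
[-0.0114, -0.0311] -11.87
[-0.0128, -0.0337] -12.95
call 4
[-0.0014, -0.0027] -1.08
[-0.0029, -0.0053] -2.16
[-0.0044, -0.0079] -3.24
[-0.0059, -0.0105] -4.32
[-0.0075, -0.0131] -5.4
[-0.0092, -0.0156] -6.47
[-0.0109, -0.0181] -7.55
[-0.0126, -0.0205] -8.63
[-0.0144, -0.023] -9.71
[-0.0162, -0.0253] -10.79
[-0.0181, -0.0277] -11.87
[-0.02, -0.03] -12.95
```

>>> step_arm([
  {"xyz": [0.0014, -0.0027, 0], "twist": [0, 0, -1.1]},
  {"xyz": [0.0026, -0.0055, 0], "twist": [0, 0, -2.2]},
  {"xyz": [0.0037, -0.0083, 0], "twist": [0, 0, -3.2]},
  {"xyz": [0.0048, -0.0111, 0], "twist": [0, 0, -4.3]},
  {"xyz": [0.0058, -0.0139, 0], "twist": [0, 0, -5.4]},
  {"xyz": [0.0068, -0.0168, 0], "twist": [0, 0, -6.5]},
  {"xyz": [0.0077, -0.0197, 0], "twist": [0, 0, -7.6]},
  {"xyz": [0.0085, -0.0225, 0], "twist": [0, 0, -8.6]},
  {"xyz": [0.0093, -0.0254, 0], "twist": [0, 0, -9.7]},
  {"xyz": [0.0101, -0.0284, 0], "twist": [0, 0, -10.8]},
  {"xyz": [0.0108, -0.0313, 0], "twist": [0, 0, -11.9]},
  {"xyz": [0.0114, -0.0342, 0], "twist": [0, 0, -13]},
])

```text
time: 4.03
tool_pos: [0.5546, 0.1146, 0.0471]
ee_rot: [-1.571, -0.001, 0.197]
wrist_force: [-0.2, 3.1, 4.1]
width: 0.0006
```

```bash
python3 st.py; cp pics/last.png pics/s3.png
```

```text
t 4.2333 F [[-0.2, 3.1, 4.1], [-1.2, 3.6, 4.3], [-0.9, 2.8, 4.6], [-0.1, 2.2, 4.6], [0.0, 1.3, 4.6]] [-0.48  2.6   4.45] P [0.5547 0.114  0.0471] [0.0001 0.0003 0.    ] [-1.572e+00 -1.000e-03  1.980e-01]
r 0.1598 theta 0.1987
```

View pics/s3.png

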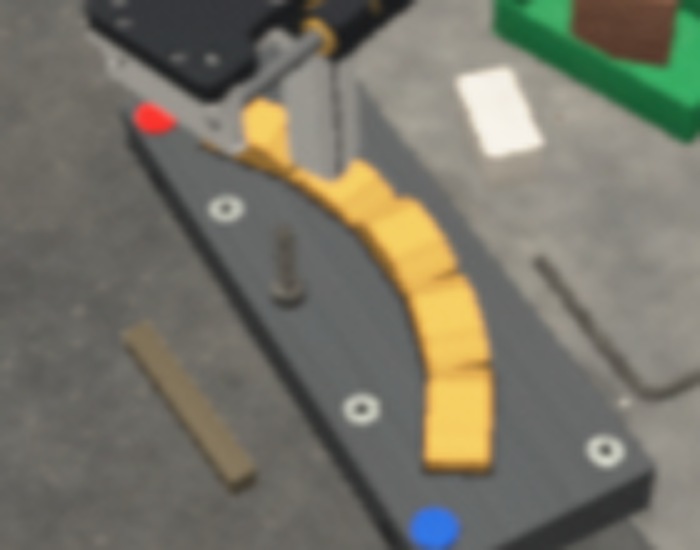

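>>> step_arm([
  {"xyz": [0.0006, -0.003, 0], "twist": [0, 0, -1.1]},
  {"xyz": [0.0011, -0.006, 0], "twist": [0, 0, -2.2]},
  {"xyz": [0.0016, -0.009, 0], "twist": [0, 0, -3.2]},
  {"xyz": [0.002, -0.012, 0], "twist": [0, 0, -4.3]},
  {"xyz": [0.0023, -0.015, 0], "twist": [0, 0, -5.4]},
  {"xyz": [0.0026, -0.018, 0], "twist": [0, 0, -6.5]},
  {"xyz": [0.0029, -0.021, 0], "twist": [0, 0, -7.6]},
  {"xyz": [0.0031, -0.024, 0], "twist": [0, 0, -8.6]},
  {"xyz": [0.0032, -0.027, 0], "twist": [0, 0, -9.7]},
  {"xyz": [0.0033, -0.03, 0], "twist": [0, 0, -10.8]},
  {"xyz": [0.0033, -0.033, 0], "twist": [0, 0, -11.9]},
  {"xyz": [0.0032, -0.036, 0], "twist": [0, 0, -13]},
])

```text
time: 5.23
tool_pos: [0.5582, 0.0807, 0.0476]
ee_rot: [-1.566, -0.002, -0.03]
wrist_force: [0.8, 10.8, 5.9]
width: 0.0005
```

```bash
python3 st.py; cp pics/last.png pics/s4.png
```

```text
t 5.4333 F [[0.8, 10.8, 5.9], [0.6, 7.8, 5.1], [0.8, 9.0, 4.8], [0.3, 8.5, 5.2], [0.6, 8.0, 4.7]] [0.65 8.83 5.15] P [0.5582 0.0805 0.0476] [0.     0.0001 0.    ] [-1.567 -0.002 -0.029]
r 0.1602 theta -0.0127
```

View pics/s4.png

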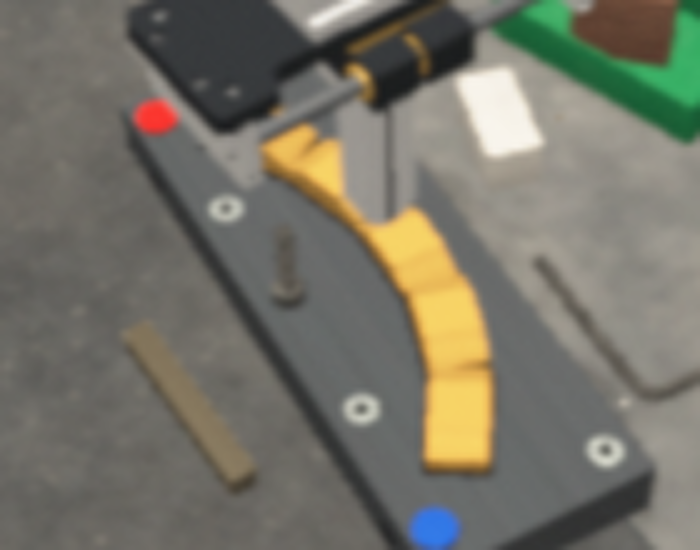

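>>> step_arm([
  {"xyz": [-0.0001, -0.003, 0], "twist": [0, 0, -1.1]},
  {"xyz": [-0.0003, -0.006, 0], "twist": [0, 0, -2.2]},
  {"xyz": [-0.0005, -0.009, 0], "twist": [0, 0, -3.2]},
  {"xyz": [-0.0007, -0.012, 0], "twist": [0, 0, -4.3]},
])

```text
time: 5.77
tool_pos: [0.5569, 0.0662, 0.0471]
ee_rot: [-1.571, -0.001, -0.106]
wrist_force: [-0.4, 3.6, 5.7]
width: 0.0004
```

```bash
python3 st.py; cp pics/last.png pics/s5.png
```

```text
t 5.9667 F [[-0.4, 3.6, 5.7], [1.2, 2.8, 5.0], [-0.1, 2.1, 4.4], [0.6, 1.1, 4.9], [0.9, 1.2, 4.3]] [0.45 2.15 4.85] P [0.5569 0.0658 0.047 ] [0.     0.0002 0.    ] [-1.572 -0.    -0.104]
r 0.1598 theta -0.105
```

View pics/s5.png

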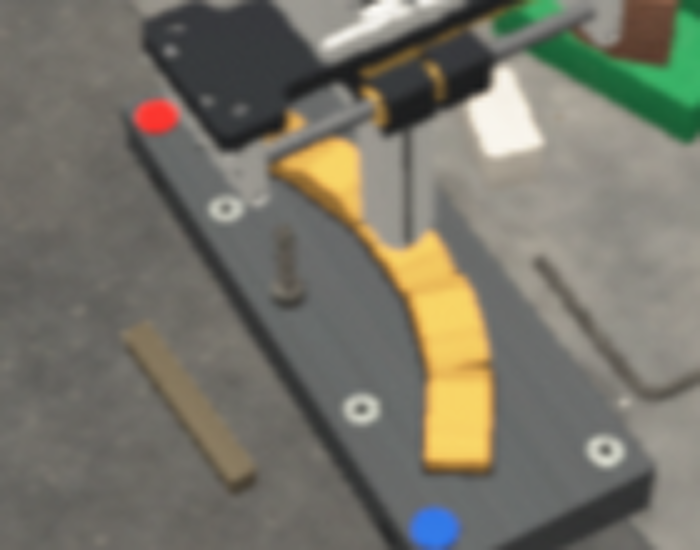

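```bash
python3 -c "
import numpy as np
r=.16
for a in (-.105,-.331,-.556):
  for i in range(1,13):
    t=a-.226*i/12; print(a,round(r*(np.cos(t)-np.cos(a)),4),round(r*(np.sin(t)-np.sin(a)),4))"
```

```text
-0.105 -0.0003 -0.003
-0.105 -0.0007 -0.006
-0.105 -0.0012 -0.009
-0.105 -0.0017 -0.0119
-0.105 -0.0023 -0.0149
-0.105 -0.0029 -0.0178
-0.105 -0.0036 -0.0208
-0.105 -0.0043 -0.0237
-0.105 -0.0051 -0.0266
-0.105 -0.006 -0.0295
-0.105 -0.0069 -0.0324
-0.105 -0.0078 -0.0352
-0.331 -0.001 -0.0028
-0.331 -0.0021 -0.0057
-0.331 -0.0032 -0.0085
-0.331 -0.0043 -0.0112
-0.331 -0.0056 -0.014
-0.331 -0.0068 -0.0167
-0.331 -0.0081 -0.0194
-0.331 -0.0095 -0.0221
-0.331 -0.0109 -0.0248
-0.331 -0.0124 -0.0274
-0.331 -0.0139 -0.03
-0.331 -0.0155 -0.0326
-0.556 -0.0016 -0.0025
-0.556 -0.0033 -0.0051
-0.556 -0.005 -0.0075
-0.556 -0.0067 -0.01
-0.556 -0.0085 -0.0124
-0.556 -0.0104 -0.0148
-0.556 -0.0123 -0.0171
-0.556 -0.0142 -0.0194
-0.556 -0.0162 -0.0217
-0.556 -0.0182 -0.024
-0.556 -0.0203 -0.0261
-0.556 -0.0224 -0.0283
```

>>> step_arm([
  {"xyz": [-0.0003, -0.003, 0], "twist": [0, 0, -1.1]},
  {"xyz": [-0.0007, -0.006, 0], "twist": [0, 0, -2.2]},
  {"xyz": [-0.0012, -0.009, 0], "twist": [0, 0, -3.2]},
  {"xyz": [-0.0017, -0.012, 0], "twist": [0, 0, -4.3]},
  {"xyz": [-0.0023, -0.015, 0], "twist": [0, 0, -5.4]},
  {"xyz": [-0.0029, -0.018, 0], "twist": [0, 0, -6.5]},
  {"xyz": [-0.0036, -0.021, 0], "twist": [0, 0, -7.6]},
  {"xyz": [-0.0043, -0.024, 0], "twist": [0, 0, -8.6]},
  {"xyz": [-0.0051, -0.027, 0], "twist": [0, 0, -9.7]},
  {"xyz": [-0.006, -0.0295, 0], "twist": [0, 0, -10.8]},
  {"xyz": [-0.0069, -0.0325, 0], "twist": [0, 0, -11.9]},
  {"xyz": [-0.0078, -0.0352, 0], "twist": [0, 0, -13]},
])

```text
time: 6.97
tool_pos: [0.5504, 0.0333, 0.0478]
ee_rot: [-1.566, -0.002, -0.332]
wrist_force: [0.6, 0.1, 4.0]
width: 0.0006
```

```bash
python3 st.py; cp pics/last.png pics/s6.png
```

```text
t 7.1667 F [[0.6, 0.1, 4.0], [1.4, 1.6, 3.3], [2.2, 2.2, 4.3], [2.9, 1.6, 5.1], [3.2, 2.2, 5.0]] [2.08 1.54 4.31] P [0.5496 0.0315 0.0474] [0.0004 0.0009 0.0002] [-1.571e+00 -1.000e-03 -3.310e-01]
r 0.16 theta -0.3247
```

View pics/s6.png

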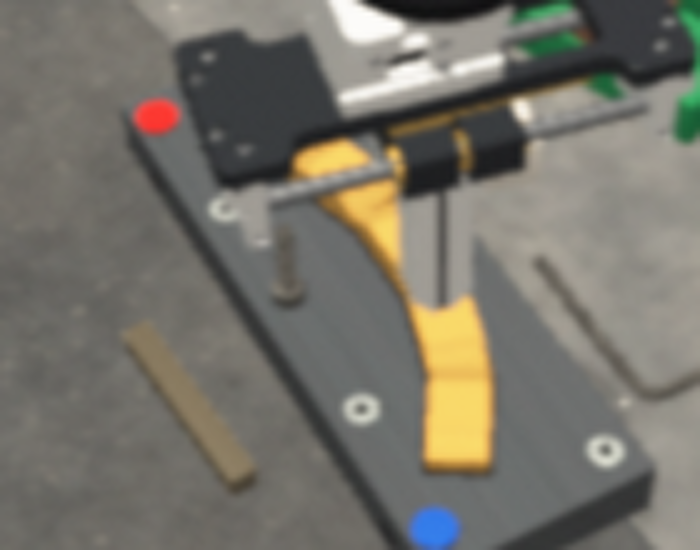

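>>> step_arm([
  {"xyz": [-0.001, -0.0028, 0], "twist": [0, 0, -1.1]},
  {"xyz": [-0.0021, -0.0057, 0], "twist": [0, 0, -2.2]},
  {"xyz": [-0.0032, -0.0085, 0], "twist": [0, 0, -3.2]},
  {"xyz": [-0.0043, -0.0112, 0], "twist": [0, 0, -4.3]},
  {"xyz": [-0.0056, -0.014, 0], "twist": [0, 0, -5.4]},
  {"xyz": [-0.0068, -0.0167, 0], "twist": [0, 0, -6.5]},
  {"xyz": [-0.0081, -0.0194, 0], "twist": [0, 0, -7.6]},
  {"xyz": [-0.0095, -0.0221, 0], "twist": [0, 0, -8.6]},
  {"xyz": [-0.0109, -0.0248, 0], "twist": [0, 0, -9.7]},
  {"xyz": [-0.0124, -0.0274, 0], "twist": [0, 0, -10.8]},
  {"xyz": [-0.0139, -0.03, 0], "twist": [0, 0, -11.9]},
  {"xyz": [-0.0155, -0.0326, 0], "twist": [0, 0, -13]},
])

```text
time: 8.17
tool_pos: [0.5344, -0.0005, 0.0476]
ee_rot: [-1.568, -0.001, -0.559]
wrist_force: [3.7, 5.9, 4.8]
width: 0.0005
```

```bash
python3 st.py; cp pics/last.png pics/s7.png
```

```text
t 8.3667 F [[3.7, 5.9, 4.8], [2.7, 3.9, 5.2], [2.4, 4.1, 4.7], [2.6, 3.3, 5.6], [1.3, 3.0, 5.0]] [2.53 4.02 5.06] P [ 0.5341 -0.0011  0.0476] [0.0002 0.0003 0.    ] [-1.57e+00 -1.00e-03 -5.59e-01]
r 0.1598 theta -0.5509
```

View pics/s7.png

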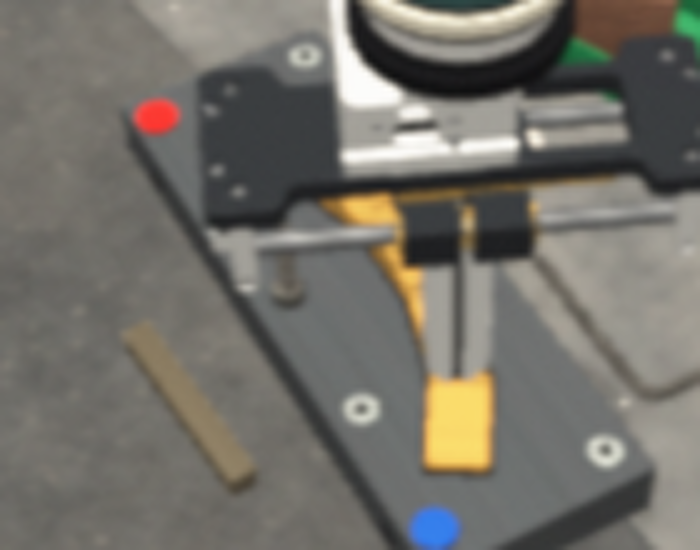

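>>> step_arm([
  {"xyz": [-0.0016, -0.0025, 0], "twist": [0, 0, -1.1]},
  {"xyz": [-0.0033, -0.005, 0], "twist": [0, 0, -2.2]},
  {"xyz": [-0.005, -0.0075, 0], "twist": [0, 0, -3.2]},
  {"xyz": [-0.0067, -0.01, 0], "twist": [0, 0, -4.3]},
  {"xyz": [-0.0085, -0.0124, 0], "twist": [0, 0, -5.4]},
  {"xyz": [-0.0104, -0.0148, 0], "twist": [0, 0, -6.5]},
  {"xyz": [-0.0123, -0.0171, 0], "twist": [0, 0, -7.6]},
  {"xyz": [-0.0142, -0.0194, 0], "twist": [0, 0, -8.6]},
  {"xyz": [-0.0162, -0.0217, 0], "twist": [0, 0, -9.7]},
  {"xyz": [-0.0162, -0.0217, 0], "twist": [0, 0, -9.7]},
  {"xyz": [-0.0162, -0.0217, 0], "twist": [0, 0, -9.7]},
])

```text
time: 9.28
tool_pos: [0.5168, -0.0235, 0.0469]
ee_rot: [-1.572, -0.0, -0.727]
wrist_force: [0.9, 1.6, 4.6]
width: 0.0005
```

```bash
python3 st.py; cp pics/last.png pics/s8.png
```

```text
t 9.4833 F [[0.9, 1.6, 4.6], [1.7, 1.7, 4.9], [-0.3, 0.7, 5.2], [0.9, 0.5, 5.3], [0.2, -1.0, 4.4]] [0.68 0.7  4.88] P [ 0.5168 -0.0235  0.0468] [0. 0. 0.] [-1.573 -0.    -0.727]
r 0.1592 theta -0.7285
```

View pics/s8.png

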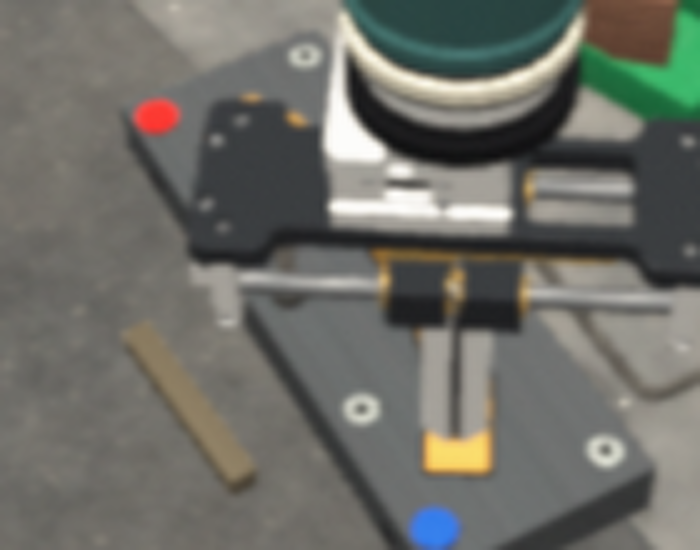

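Pad 1 is dipped on its own, with about 4.9 N on the tip, near (455, 450). I'll lift straight up and check from there.

>>> step_arm([
  {"xyz": [0, 0, 0.004], "twist": [0, 0, 0]},
  {"xyz": [0, 0, 0.01], "twist": [0, 0, 0]},
  {"xyz": [0, 0, 0.02], "twist": [0, 0, 0]},
  {"xyz": [0, 0, 0.035], "twist": [0, 0, 0]},
  {"xyz": [0, 0, 0.055], "twist": [0, 0, 0]},
  {"xyz": [0, 0, 0.08], "twist": [0, 0, 0]},
  {"xyz": [0, 0, 0.105], "twist": [0, 0, 0]},
  {"xyz": [0, 0, 0.13], "twist": [0, 0, 0]},
  {"xyz": [0, 0, 0.145], "twist": [0, 0, 0]},
  {"xyz": [0, 0, 0.15], "twist": [0, 0, 0]},
  {"xyz": [0, 0, 0.15], "twist": [0, 0, 0]},
])

```text
time: 10.4
tool_pos: [0.5176, -0.0229, 0.1985]
ee_rot: [-1.57, -0.002, -0.727]
wrist_force: [0.6, -0.1, -0.7]
width: 0.0004
```

```bash
python3 look.py 9
```

```text
t 10.4 [ 0.5176 -0.0229  0.1985] F [ 0.57 -0.14 -0.74]
red 218 [188.1  39.7] [180, 31, 17, 18] [0.5184 0.1896 0.033 ]
red 1329 [610.3 176.1] [580, 153, 60, 48] [ 0.7921 -0.2544  0.033 ]
blue 115 [314.5 216.7] [309, 211, 12, 12] [ 0.4849 -0.0522  0.033 ]
brass 4259 [281.3 105.4] [210, 32, 120, 166] [0.5478 0.0727 0.045 ]
brass 76 [314.3 305.2] [313, 293, 4, 24] [ 0.4024 -0.1441  0.045 ]
brass 78 [324.1 304.9] [323, 293, 4, 25] [ 0.4126 -0.1526  0.045 ]
brass 76 [314.  334.3] [313, 321, 3, 27] [ 0.3701 -0.1795  0.045 ]
brass 3876 [277.1 374.7] [104, 364, 309, 18] [ 0.281 -0.197  0.045]
```

View pics/w9.png

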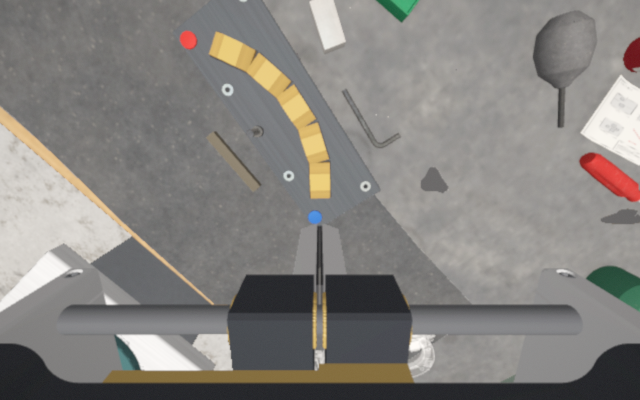

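```bash
python3 - <<'E'
from h import *
from bench import robot
w=np.load("pics/w9.npz"); C=np.array([.398,.0825]); r=.16
R,t=w["R"],w["t"]
for i,th in enumerate([-.7005,-.4193,-.138,.1433,.4245]):
    X=[*(C+r*np.array([np.cos(th),np.sin(th)])),.045]; u,v=proj(w,X)[0].round().astype(int)
    d=np.median(w["d"][v-2:v+3,u-2:u+3]); pc=np.array([(u-w["cx"])/w["fx"],(v-w["cy"])/w["fy"],1])*d
    print("pad",i+1,u,v,"z",(R.T@(pc-t))[2].round(4))
a=np.load("pics/scene0.npy");p,_=robot.snapshot("scene")
cv2.imwrite("pics/cmp.png",np.hstack([cv2.resize(x[130:290,230:410],None,fx=2.2,fy=2.2) for x in(a,p)])[:,:,::-1])
E
```

```text
pad 1 319 183 z 0.0449
pad 2 312 145 z 0.0449
pad 3 295 109 z 0.0448
pad 4 266 76 z 0.0449
pad 5 229 51 z 0.0451
```

View pics/cmp.png

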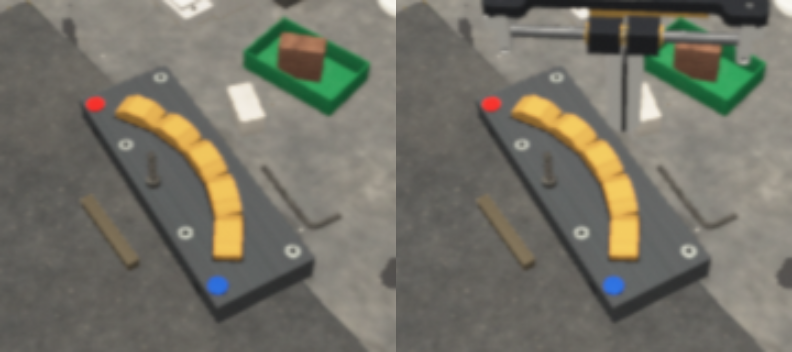

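All five pad tops are back at 45 mm. The screw, oil stone and hex key look the same before and after, and so does the part of the white block that shows. The arm is clear, so I'm handing the job in.

```bash
python3 -c "
from bench import robot
print(robot.close_job()); print(robot.get_obs()['time'])"
```

```text
the job is handed in; nothing more can be done
None
the job is handed in; nothing more can be done
```

I stroked the closed fingertips along the curved row from pad 5 (by the red mark) to pad 1 (by the blue mark), lifted about 150 mm clear and handed the job in at about 10.5 s. No verdict was reported.

- **Pressing depth:** the tip stayed about 5.5–6 mm below the resting pad tops. The vertical force at the stops was about 4.3–5.2 N on average (single readings 3.3–5.9 N), so nothing came near the 10 mm limit.
- **Crossings:** the tip slid from each pad onto the next without lifting. At the crossing from pad 4 to pad 3 it briefly dragged, with 8–11 N sideways and about 2.5 mm of lag, then slid on. I saw two crossings while the tip was on them. The other two happened within moves, so I judge them from depth and position.
- **Final checks:** wrist depth puts all five pad tops at 44.8–45.1 mm, which is fully up. The scene pictures before and after show the screw, oil stone and hex key unmoved. The steel block is partly hidden by the gripper in the later scene picture. It is in plain view in the last wrist picture, and the arm never went near it.
- **Disagreement:** the scene and top cameras differed by about 1–2 mm on the marks and the arc centre. This is within the stated calibration.

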